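# Sheathe the roasting thermometer and show its dial to the kitchen camera

### The arm

A 6-joint arm with a two-finger parallel gripper is mounted at the origin on the work surface. World frame = base frame: x ahead of the robot, y to its left, z up, the work surface at z = 0. Lengths are in m, angles in degrees, forces in N, time in s.
With the tool pointing down it reaches from about 0.25 to 0.725 m from the base axis. Payload 9.7 kg.
Tool frame: the origin (TCP) lies between the finger pads; the fingertips stand 25 mm ahead of it and the grasp point (between the pads) lies 6 mm ahead of it; z points along the fingers, y is the line along which they close (so a half turn about z gives the same grasp; the last joint's range is limited). The gripper opens to 85 mm and grips with 20 to 120 N. Pads are 22 mm wide; open, the fingers measure 114 mm over their backs; the gripper's body (76 mm by 85 mm) begins 54 mm behind the grasp point. The pads swing forward as they close: fully open they stand 13 mm farther back than shut.
Start: joints at [69.5, 4.979, 10.078, 95.1, 0, 90], TCP at [0.193, 0.515, 0.256] pointing down, gripper open.
Joint ranges: [-179.16, 179.16], [-48.56, 103.87], [-65.8, 70.77], [-126.05, 130.52], [-82.76, 87.17], [-180, 180]. Speed limits (degrees/s): [127.2, 127.2, 147.25, 180, 180, 180].

### API

Orientations are given as [roll, pitch, yaw] about the fixed x, y, z axes, in that order (R = Rz(yaw) Ry(pitch) Rx(roll)).
In Python, from workcell import bot, optics gives the robot as it stands (bot), with the cameras (optics).
- The arm moves only by the shell command python3 drive.py 'ROWS' [FORCE]. ROWS is rows parted by semicolons, their numbers by spaces, 1 to 5 of them, each of 5 numbers: dx, dy, dz in m, then a turn about the tool's z in degrees, then the finger opening in m; each row is the pose to reach, as a shift and turn from the pose commanded when the command began, along the tool's axes at that moment; what a row does not reach only later rows make up. A row lasts 1/12 s, in which the tool goes at most 0.0417 m and 7.16 degrees, less where a joint would pass 70% of its speed; a pose out of reach is approached as far as the arm can. The fingers move at their own pace and stop on an object; FORCE is the grip in N (left out, the last holds). Time passes only in rows, so rows that do not move let the fingers close. It prints the time, the measured TCP pose, the force, the opening and the grip force at its end.
- bot.get_obs(): the state, without advancing time (a new reading comes with each control period).
- optics.camera(name): name is "side" or "top" or "wrist"; returns the picture (384x512x3 uint8, blue, green, red); there is no depth.
- optics.camera_info(name): a dict with "mtx" (3x3 intrinsics, pixels), "k1" (the pictures are not rectified: a ray, as slopes to the right and down, at radius r is drawn at 1 + k1 r^2 times it, then the intrinsics apply), "extrinsics" (4x4, takes a point from camera to world coordinates). Camera axes: x right, y down, z forward; pixel columns grow to the right and rows downward; lengths in m; the calibration is good to about 2 mm. A picture is of the moment at which its call begins: read the wrist's pose just before it. camera_info takes no time and is no camera call; for the wrist camera it gives the pose at the moment of the call.
- bot.job_done(): hands the job in; it is judged then, once.
The state is a dict: "time": time; "q": joint angles; "qd": joint speeds; "joint_efforts": joint torques, N m; "ee_pos": TCP position; "tcp_rot": TCP orientation; "wrist_force": force on the tool from outside, world axes, zero at the start; "torque": the same for the moment, N m; "opening": finger opening in m; "grasp_force": force on a finger pad.
Only numpy, scipy, OpenCV 4.12 (cv2) and the standard library are available. Lean on these libraries where they do the work, as an engineer would, in place of code of your own. Each camera call takes 0.05 s, during which the arm holds its last target. There are 200 camera calls.

### The job

Take the dial thermometer out of the wooden block and slide it fully home into the tubular sheath that stands in its holder. Then lift the two together by the sheath and show the dial to the camera: finish while holding them still in the air, touching nothing but the gripper, with the dial at the viewing spot 240 mm straight above the centre of the camera stand's round foot and the thermometer leaning 30 degrees from upright, dial end towards the camera's column. Leave the two skewers in the block and do not disturb the other things on the worktop.

Things in the scene. Friction and masses are not known exactly. Their poses are not given: they have to be found in the camera images.
- block: Fixed light-wood block, 180 x 56 x 60 mm high, origin under its centre, long side along its x. Three holes 10 mm wide and 56 mm deep along its x at -60, 0 and +60 mm hold the thermometer and two skewers in any order.
- thermometer: Steel dial thermometer (60 g) standing in the block; unlike the skewers it has a flat round head with a white dial on top. Stem 8 mm thick, 110 mm long, pointed over its lowest 9 mm; head a disc 30 mm wide, 20 mm tall, on the stem's upper end. Origin at the tip, z along the stem to the dial. At the start the tip is 4 mm above the worktop: head at 114 to 134 mm, 54 mm of stem above the block.
- dial (a point): Centre of the thermometer's dial (top face of the head), on its axis 130 mm above the tip.
- holder: Fixed light-wood holder, 70 x 70 x 40 mm high, origin under its centre; a hole 20.5 mm wide and 30 mm deep in its middle holds the sheath upright.
- sheath: Loose grey plastic sheath (70 g) standing in the holder: a tube 120 mm long, 19 mm outside, open at the top, bore 11 mm, its floor 8 mm above the origin. Origin under the centre of its lower end (10 mm above the worktop at the start), z up along the bore. A flat grip tab juts from its top along -x. Fully home, the head rests on the mouth, the tip 10 mm above this origin.
- mouth (a point): Centre of the sheath's mouth, 120 mm above the sheath's origin; over the top 10 mm the bore flares to 16 mm and the outside to 24 mm.
- tab (a point): Where to grip the sheath's tab: 36 mm from the sheath's axis along its -x, 106 mm above its origin. The tab is 8 mm thick (along the sheath's y, pinch it so), reaches from 9 to 49 mm from the axis and is 26 mm tall, 93 to 119 mm above the origin. Axes as the sheath's.
- camera_stand: Fixed camera stand, origin under the centre of its round foot (120 mm in diameter, 10 mm thick, a 90 mm cork disc on top). A bar 30 mm wide and 8 mm high runs along its -y to a column 16 mm thick, 480 mm tall, 380 mm away; near the column's top a black phone-sized camera faces back over the foot.
- view_spot (a point): Viewing spot in the air, 240 mm above the worktop over the centre of the camera stand's foot: the dial's centre belongs here. Its z axis is the direction that the thermometer's z must have: 30 degrees from vertical, leaning to the stand's -y (towards the column). Turning about that axis is free.
- ball_skewer: Steel skewer with a 26 mm ball head, 133 mm long, standing in the block; leave it. Origin at the tip, z along the stem.
- bar_skewer: Steel skewer with a crossbar 44 mm long and 12 mm thick as head (along its x), 120 mm long, standing in the block; leave it. Origin at the tip, z along the stem.
- red_bowl: Red enamel bowl, 124 mm wide, 55 mm high; leave it. Origin under its centre.
- spice_jar: Spice jar, 44 mm wide, 85 mm high; leave it. Origin under its centre.
- pepper_mill: Dark wooden pepper mill, 52 mm wide, 140 mm high; leave it. Origin under its centre.
- spoon: Wooden-handled spoon lying flat beyond the camera stand; leave it. Origin on its underside.
- egg_cup: White ceramic egg cup, 48 mm wide, 50 mm high; leave it. Origin under its centre.

How it is judged:
By the outcome, as a careful person would: the job done as asked, in the order asked, and still so for the second after the job is handed in, while the arm keeps its last pose, push and grip.
It also fails if it takes over 64 s, if anything falls off the work surface, if the arm or the gripper's body presses on something with over 40 N, if the wrist force passes 120 N, or if a joint passes its speed limit or range.

## Working session

There is one attempt and no reset: what is moved stays moved. The work goes in short steps, Python scripts to look and compute and a shell command to move; the robot and the scene stay as the last step left them, time stands still between calls to the robot, and variables do not carry over. Pictures are saved under pics/ and viewed, at most 10 in all, crops included, and the job is handed in when it is done.

```bash
ls; mkdir -p pics
python3 - <<'E'
from workcell import bot, optics
import cv2,numpy as np
o=bot.get_obs();print(o)
for n in("side","top","wrist"):
    i=optics.camera_info(n);print(n,np.round(i["mtx"],1).tolist(),i["k1"],np.round(i["extrinsics"],4).tolist())
    cv2.imwrite(f"pics/{n}0.png",optics.camera(n))
a=cv2.imread("pics/side0.png");b=cv2.imread("pics/top0.png")
E
```

```text
drive.py
pics
workcell.py
{'time': 0.0, 'q': array([ 6.94981483e+01,  5.01151957e+00,  1.00326380e+01,  9.51000275e+01,
       -7.32661089e-05,  9.00022251e+01]), 'qd': array([ 0.02904352,  0.00852237, -0.01873817, -0.08302265, -0.06622871,
       -0.00183754]), 'joint_efforts': array([ 3.61292943e-03, -5.20373726e+01,  4.64815485e+01,  1.57723459e-02,
       -6.26824612e-05,  3.70459375e-06]), 'ee_pos': array([0.19255782, 0.51496759, 0.25556276]), 'tcp_rot': array([-1.79921091e+02,  7.63304453e-05,  1.59495923e+02]), 'wrist_force': array([ 1.68169415, -0.74771669,  0.03287004]), 'torque': array([ 0.03755048, -0.0078168 , -0.01595161]), 'grasp_force': 0.0, 'opening': 0.0852824595817645}
side [[466.5, 0.0, 251.6], [0.0, 466.5, 197.7], [0.0, 0.0, 1.0]] -0.06654093919799459 [[0.7836, -0.3833, 0.4889, 0.0113], [-0.6212, -0.4912, 0.6106, -0.6819], [0.0061, -0.7822, -0.623, 0.8688], [0.0, 0.0, 0.0, 1.0]]
top [[351.3, 0.0, 256.0], [0.0, 351.3, 193.7], [0.0, 0.0, 1.0]] -0.03919022031288337 [[-0.0247, -0.9896, 0.1417, 0.4163], [-0.9997, 0.0241, -0.0063, -0.0024], [0.0028, -0.1418, -0.9899, 1.0041], [0.0, 0.0, 0.0, 1.0]]
wrist [[328.1, 0.0, 256.9], [0.0, 328.1, 189.4], [0.0, 0.0, 1.0]] 0.001490942831499671 [[0.3492, 0.8873, 0.3012, 0.1149], [0.9371, -0.3299, -0.1145, 0.5447], [-0.0022, 0.3222, -0.9467, 0.3723], [0.0, 0.0, 0.0, 1.0]]
```

View pics/side0.png

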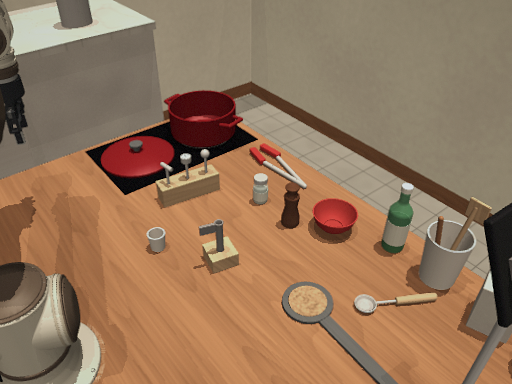

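View pics/top0.png

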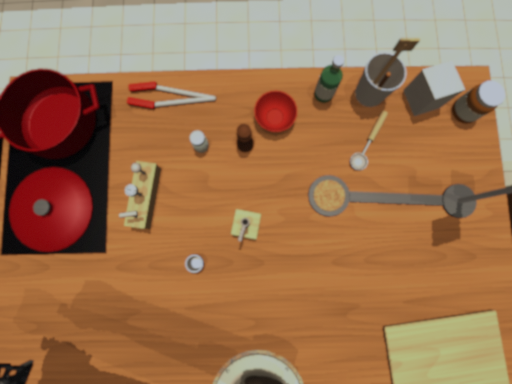

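```bash
cat > h.py <<'E'
import numpy as np,cv2
from workcell import bot, optics
def ray(info,u,v):
    M=info["mtx"];d=np.array([(u-M[0,2])/M[0,0],(v-M[1,2])/M[1,1]])
    p=d.copy()
    for _ in range(20): p=d/(1+info["k1"]*(p@p))
    E=info["extrinsics"];return E[:3,3],E[:3,:3]@np.array([p[0],p[1],1.])
def onz(info,u,v,z):
    o,d=ray(info,u,v);return o+d*(z-o[2])/d[2]
def proj(info,P):
    E=info["extrinsics"];c=E[:3,:3].T@(np.asarray(P)-E[:3,3]);p=c[:2]/c[2];p=p*(1+info["k1"]*(p@p));M=info["mtx"]
    return M[0,0]*p[0]+M[0,2],M[1,1]*p[1]+M[1,2]
def tri(rays):
    A=0;b=0
    for o,d in rays:
        d=d/np.linalg.norm(d);P=np.eye(3)-np.outer(d,d);A=A+P;b=b+P@o
    return np.linalg.solve(A,b)
E
python3 - <<'E'
from h import *
I=optics.camera_info("top");a=cv2.imread("pics/top0.png");s=cv2.imread("pics/side0.png")
def g(u,v,z):return np.round(onz(I,u,v,z),3)
print("therm",g(131,190,.134),"bar",g(129,215,.11),"ball",g(138,168,.125),"mouth",g(245,221,.13),"tabend",g(240,245,.12))
hsv=cv2.cvtColor(a,cv2.COLOR_BGR2HSV)
for p in [(330,194),(313,194),(400,199),(460,201),(145,200),(150,200),(255,225),(150,270)]:print(p,hsv[p[1],p[0]])
# grey foot+bar mask
m=((hsv[...,1]<60)&(hsv[...,2]<140)).astype(np.uint8); m[:, :305]=0;m[:170]=0;m[225:]=0
n,l,st,c=cv2.connectedComponentsWithStats(m);print([(st[i].tolist(),c[i].round(1)) for i in range(1,n) if st[i,4]>40])
A=a[140:290,100:290];A=cv2.resize(A,None,fx=4,fy=4,interpolation=cv2.INTER_CUBIC);cv2.imwrite("pics/tz.png",A)
B=s[140:290,140:340];B=cv2.resize(B,None,fx=4,fy=4,interpolation=cv2.INTER_CUBIC);cv2.imwrite("pics/sz.png",B)
E
```

```text
therm [0.558 0.306 0.134] bar [0.497 0.318 0.11 ] ball [0.616 0.293 0.125] mouth [0.474 0.021 0.13 ] tabend [0.415 0.035 0.12 ]
(330, 194) [ 17 130 178]
(313, 194) [ 18  80 146]
(400, 199) [ 18  30 112]
(460, 201) [16 38 74]
(145, 200) [ 27  89 177]
(150, 200) [ 21 115  93]
(255, 225) [ 26  90 182]
(150, 270) [ 14 166 172]
[([309, 176, 203, 41, 2136], array([413.6, 198.4]))]
```

View pics/tz.png

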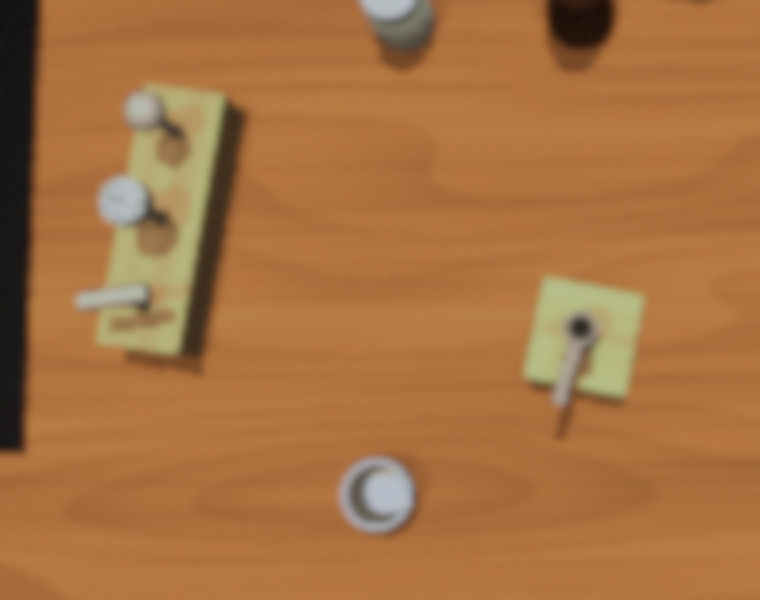

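View pics/sz.png

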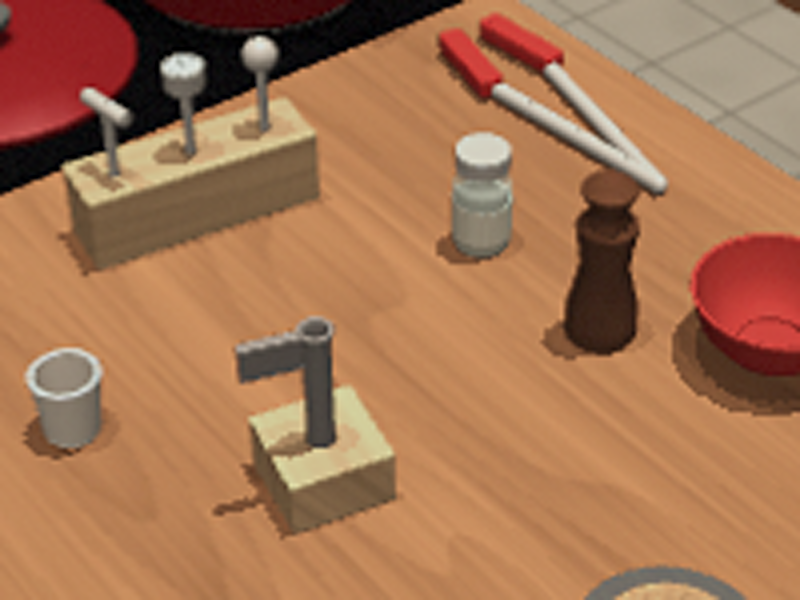

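Run:
```python
from h import *
T=optics.camera_info("top");S=optics.camera_info("side")
t=lambda p:((p[0]+.5)/4-.5+100,(p[1]+.5)/4-.5+140)
s=lambda p:((p[0]+.5)/4-.5+140,(p[1]+.5)/4-.5+140)
for n,a,b,z in(("dial",(123,200),(183,63),.134),("mouth",(580,326),(315,328),.13)):
    print(n,np.round(onz(T,*t(a),z),4),np.round(onz(S,*s(b),z),4),np.round(tri([ray(T,*t(a)),ray(S,*s(b))]),4))
for n,c,z in(("block",[(147,83),(228,95),(181,355),(95,343)],.06),("holder",[(546,277),(644,295),(626,398),(525,380)],.04)):
    P=np.array([onz(T,*t(p),z)[:2] for p in c]);d=P[0]+P[1]-P[2]-P[3];e=P[1]+P[2]-P[0]-P[3]
    print(n,P.mean(0).round(4),"yaw",np.degrees(np.arctan2(d[1],d[0])),np.degrees(np.arctan2(e[1],e[0])),np.linalg.norm(d)/2,np.linalg.norm(e)/2)
te=onz(T,*t((560,402)),.129);ta=onz(T,*t((580,326)),.129);print("sheath x yaw",np.degrees(np.arctan2(*(ta-te)[1::-1])))
# foot
def foot(name,I,box):
    a=cv2.imread(f"pics/{name}0.png");h=cv2.cvtColor(a,cv2.COLOR_BGR2HSV)
    x0,y0,x1,y1=box;h=h[y0:y1,x0:x1];b=a[y0:y1,x0:x1].astype(int)
    m=((h[...,1]<75)&(h[...,2]<150)).astype(np.uint8)
    c=max(cv2.findContours(m,cv2.RETR_EXTERNAL,cv2.CHAIN_APPROX_NONE)[0],key=cv2.contourArea)[:,0]+[x0,y0]
    return np.array([onz(I,*p,.01)[:2] for p in c])
from scipy.optimize import least_squares
for n,I,box in(("top",T,(300,165,352,225)),("side",S,(275,270,340,330))):
    P=foot(n,I,box)
    P=P[:]
    f=least_squares(lambda q:np.hypot(*(P-q[:2]).T)-q[2],[*P.mean(0),.06],loss="soft_l1",f_scale=.002);print(n,f.x.round(4),len(P),f.fun.std())
# bar direction in top, z=.008
a=cv2.imread("pics/top0.png");h=cv2.cvtColor(a,cv2.COLOR_BGR2HSV);Q=[]
for u in range(360,435,5):
    v=np.where((h[180:215,u,1]<75)&(h[180:215,u,2]<150))[0]+180;Q.append(onz(T,u,v.mean(),.008)[:2])
Q=np.array(Q);k=np.polyfit(Q[:,1],Q[:,0],1);print("bar x=ky+c",k,"yaw of +y:",np.degrees(np.arctan2(1,k[0])),"dist of foot centre")
```

```text
dial [0.559  0.3078 0.134 ] [0.5593 0.3068 0.134 ] [0.5594 0.3078 0.1335]
mouth [0.4733 0.0219 0.13  ] [0.4715 0.0193 0.13  ] [0.4734 0.0221 0.1271]
block [0.5585 0.3065] yaw -9.563992042444076 -99.53552910880349 0.18071324266316113 0.05827288722918095
holder [0.4714 0.021 ] yaw -11.93822605990231 -101.62945877314425 0.07164744957561173 0.06928828118744615
sheath x yaw -15.931056196266951
top [ 0.549  -0.2172  0.057 ] 116 0.0024079329533309097
side [ 0.5471 -0.2241  0.0605] 158 0.010524127776345071
bar x=ky+c [0.06253961 0.56198508] yaw of +y: 86.4214047977566 dist of foot centre
```

```bash
R='-0.206 -0.033 0 0 0.085'; 
python3 drive.py '-0.206 -0.033 0 0 0.085;-0.206 -0.033 0 0 0.085;-0.206 -0.033 0 0 0.085;-0.206 -0.033 0 0 0.085;-0.206 -0.033 0 0 0.085'
python3 drive.py '-0.206 -0.033 0 0 0.085;-0.206 -0.033 0 0 0.085;-0.206 -0.033 0 0 0.085;-0.206 -0.033 0 0 0.085;-0.206 -0.033 0 0 0.085'
python3 drive.py '0 0 0 -11 0.085;0 0 0 -11 0.085;0 0 0 -11 0.085'
python3 - <<'E'
from h import *
I=optics.camera_info("wrist");np.save("pics/w1.npy",I);o=bot.get_obs();print(o["ee_pos"],o["tcp_rot"])
a=optics.camera("wrist");cv2.imwrite("pics/w1.png",a);print(proj(I,[.559,.307,.134]))
E
```

```text
time: 0.57
ee_pos: [0.3751, 0.411, 0.2561]
tcp_rot: [-180.0, -0.0, 159.5]
wrist_force: [0.9, 1.1, -0.8]
opening: 0.0851
grasp_force: 0.0
time: 0.98
ee_pos: [0.5564, 0.3079, 0.256]
tcp_rot: [-180.0, -0.0, 159.5]
wrist_force: [1.0, 1.4, -0.4]
opening: 0.0852
grasp_force: 0.0
time: 1.23
ee_pos: [0.5556, 0.3086, 0.2554]
tcp_rot: [-180.0, -0.1, 170.6]
wrist_force: [0.1, 0.5, -0.8]
opening: 0.0849
grasp_force: 0.0
[0.55556915 0.30859394 0.2553952 ] [-1.79954211e+02 -6.30017831e-02  1.70585199e+02]
(np.float64(255.2035372325578), np.float64(196.6175260125905))
```

View pics/w1.png

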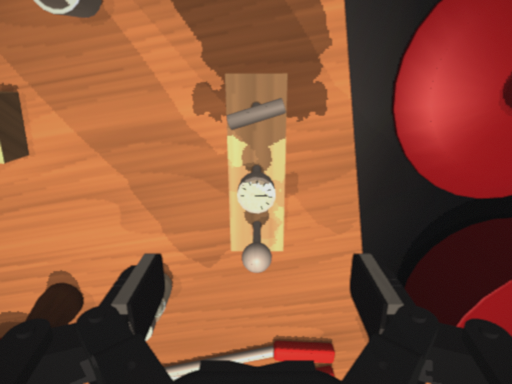

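```bash
python3 drive.py '-0.0046 -0.0008 0.04 0 0.085;-0.0046 -0.0008 0.08 0 0.085;-0.0046 -0.0008 0.11 0 0.085;-0.0046 -0.0008 0.127 0 0.085;-0.0046 -0.0008 0.127 0 0.085'
python3 drive.py '0 0 0 0 0.01;0 0 0 0 0.01;0 0 0 0 0.01;0 0 0 0 0.01;0 0 0 0 0.01' 50
python3 drive.py '0 0 0 0 0.01;0 0 0 0 0.01;0 0 0 0 0.01'
```

```text
time: 1.7
ee_pos: [0.557, 0.3072, 0.1245]
tcp_rot: [-179.8, -0.3, 170.4]
wrist_force: [-0.0, 0.3, -0.2]
opening: 0.0848
grasp_force: 0.0
time: 2.12
ee_pos: [0.5598, 0.3081, 0.1308]
tcp_rot: [179.9, 0.1, 170.5]
wrist_force: [0.3, -0.7, 4.6]
opening: 0.0286
grasp_force: 48.8
time: 2.37
ee_pos: [0.5598, 0.308, 0.1307]
tcp_rot: [179.9, 0.1, 170.5]
wrist_force: [-1.0, -0.1, 5.5]
opening: 0.0283
grasp_force: 49.0
```

```bash
python3 drive.py '0 0 -0.02 0 0.01;0 0 -0.04 0 0.01;0 0 -0.06 0 0.01;0 0 -0.085 0 0.01;0 0 -0.11 0 0.01'
python3 drive.py '0 0 -0.03 0 0.01;0 0 -0.05 0 0.01;0 0 -0.05 0 0.01;0 0 -0.05 0 0.01'
python3 - <<'E'
from h import *
o=bot.get_obs();print(o["ee_pos"],o["tcp_rot"])
p=o["ee_pos"]; r=np.radians(o["tcp_rot"][2]);x=np.array([np.cos(r),np.sin(r)]);y=np.array([np.sin(r),-np.cos(r)])
d=np.array([.4725,.0215])-p[:2];print("shift to mouth in tool",d@x,d@y)
for n in("side","top"):cv2.imwrite(f"pics/{n}1.png",optics.camera(n))
a=cv2.imread("pics/side1.png");u,v=map(int,proj(optics.camera_info("side"),p));print(u,v)
E
```

```text
time: 2.78
ee_pos: [0.5591, 0.3076, 0.2401]
tcp_rot: [-180.0, -0.0, 170.5]
wrist_force: [0.6, 0.4, -1.0]
opening: 0.0282
grasp_force: 49.6
time: 3.12
ee_pos: [0.5597, 0.308, 0.2903]
tcp_rot: [179.9, 0.1, 170.5]
wrist_force: [0.6, -0.0, -0.9]
opening: 0.0285
grasp_force: 49.6
[0.5597379  0.30801462 0.29030612] [1.79921657e+02 9.81077286e-02 1.70492157e+02]
shift to mouth in tool 0.038712274514984955 -0.2969889575147551
180 105
```

```bash
python3 drive.py '0.005 -0.04 0 0 0.01;0.01 -0.08 0 0 0.01;0.016 -0.12 0 0 0.01;0.021 -0.16 0 0 0.01;0.026 -0.2 0 0 0.01'
python3 drive.py '0.006 -0.04 0 0 0.01;0.01 -0.07 0 0 0.01;0.0127 -0.097 0 0 0.01;0.0127 -0.097 0 4 0.01;0.0127 -0.097 0 4 0.01'
python3 - <<'E'
from h import *
optics.camera("top")
o=bot.get_obs();print(o["ee_pos"],o["tcp_rot"])
W=optics.camera_info("wrist")
np.save("pics/W2.npy",W["extrinsics"])
ims={n:optics.camera(n) for n in("side","top","wrist")}
for n in ims:cv2.imwrite(f"pics/{n}2.png",ims[n])
S,T=optics.camera_info("side"),optics.camera_info("top")
u,v=map(int,proj(S,[.4725,.0215,.15]));c=cv2.resize(ims["side"][v-40:v+40,u-40:u+40],(400,400),interpolation=2);print(u,v)
cv2.imwrite("pics/c2.png",np.hstack([c,cv2.resize(ims["wrist"][60:360,100:400],(400,400))]))
print(proj(W,[.4725,.0215,.13]))
E
```

```text
time: 3.63
ee_pos: [0.4992, 0.1133, 0.2875]
tcp_rot: [-179.9, -0.1, 170.5]
wrist_force: [0.4, -0.8, 0.2]
opening: 0.0283
grasp_force: 49.7
time: 4.05
ee_pos: [0.4713, 0.02, 0.2882]
tcp_rot: [-180.0, -0.1, 166.2]
wrist_force: [0.6, 1.2, -1.3]
opening: 0.0287
grasp_force: 49.7
[0.47168591 0.0207785  0.28823518] [-1.79986943e+02 -7.77426588e-02  1.66456117e+02]
217 214
(np.float64(257.5695388823676), np.float64(179.0572686694016))
```

View pics/c2.png

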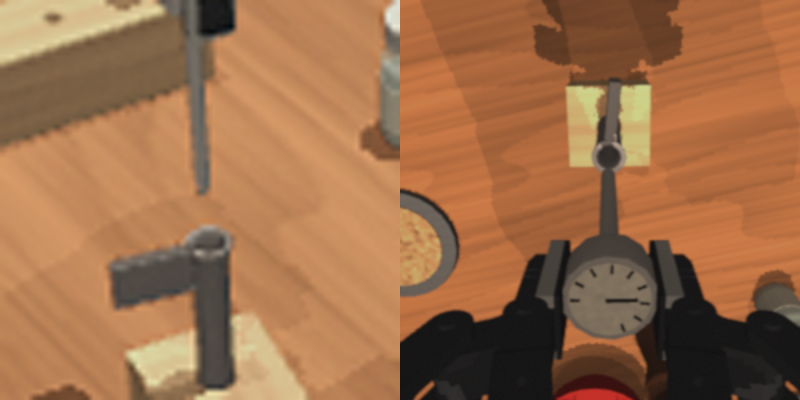

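Run:
```python
from h import *
W=optics.camera_info("wrist");W=dict(W);W["extrinsics"]=np.load("pics/W2.npy");S=optics.camera_info("side")
w=lambda p:((p[0]+.5)*.75-.5+100,(p[1]+.5)*.75-.5+60)
s=lambda p:((p[0]+.5)/5-.5+177,(p[1]+.5)/5-.5+174)
tip=tri([ray(W,*w((209.5,171))),ray(S,*s((202,193)))])
print("tip",tip, proj(W,[.4717,.0208,.1615]),w((209.5,171)),proj(S,[.4717,.0208,.1615]),s((202,193)))
print("mouth W",onz(W,*w((209.5,156)),.13),"S",onz(S,*s((208,242)),.13),tri([ray(W,*w((209.5,156))),ray(S,*s((208,242)))]))
print("tab end", onz(W,*w((215,80)),.129))
# top tip/mouth
```

```text
tip [0.47078813 0.02144633 0.15870209] (np.float64(256.49406668795234), np.float64(189.9966782560402)) (257.0, 188.125) (np.float64(217.58142805955202), np.float64(211.19703122021787)) (217.0, 212.2)
mouth W [0.4704474 0.0214791 0.13     ] S [0.47035297 0.01849689 0.13      ] [0.47165144 0.02115588 0.12720732]
tab end [0.4236631 0.0362026 0.129    ]
```

```bash
python3 drive.py '0 0 0.012 0 0.01;0 0 0.024 0 0.01;0 0 0.036 0 0.01;0 0 0.048 0 0.01;0 0 0.06 0 0.01'
python3 drive.py '0 0 0.012 0 0.01;0 0 0.024 0 0.01;0 0 0.036 0 0.01;0 0 0.048 0 0.01;0 0 0.06 0 0.01'
```

```text
time: 4.67
ee_pos: [0.4722, 0.0221, 0.2282]
tcp_rot: [-180.0, -0.0, 166.7]
wrist_force: [1.0, 0.2, -0.5]
opening: 0.0285
grasp_force: 49.8
time: 5.08
ee_pos: [0.4721, 0.0217, 0.1681]
tcp_rot: [-180.0, -0.0, 166.6]
wrist_force: [0.3, 0.2, -0.4]
opening: 0.0286
grasp_force: 49.8
```

```bash
python3 drive.py '0 0 0.006 0 0.01;0 0 0.012 0 0.01;0 0 0.018 0 0.01;0 0 0.018 0 0.01'
python3 drive.py '0 0 0.002 0 0.01;0 0 0.003 0 0.01;0 0 0.004 0 0.01;0 0 0.004 0 0.01'
```

```text
time: 5.42
ee_pos: [0.4718, 0.0212, 0.1503]
tcp_rot: [-180.0, -0.1, 166.5]
wrist_force: [-0.0, 0.5, -0.6]
opening: 0.0286
grasp_force: 49.7
time: 5.75
ee_pos: [0.4722, 0.0212, 0.1474]
tcp_rot: [180.0, 0.0, 166.5]
wrist_force: [-0.3, -0.3, -0.8]
opening: 0.0285
grasp_force: 49.8
```

```bash
python3 drive.py '0 0 0.001 0 0.01;0 0 0.002 0 0.01;0 0 0.002 0 0.01'
python3 drive.py '0 0 0 0 0.085;0 0 0 0 0.085;0 0 0 0 0.085;0 0 0 0 0.085;0 0 0 0 0.085'
python3 drive.py '0 0 -0.04 0 0.085;0 0 -0.08 0 0.085;0 0 -0.1 0 0.085;0 0 -0.1 0 0.085'
python3 - <<'E'
from h import *
optics.camera("top")
o=bot.get_obs();print(o["ee_pos"],o["tcp_rot"])
W=optics.camera_info("wrist");np.save("pics/W3.npy",W["extrinsics"])
ims={n:optics.camera(n) for n in("side","top","wrist")}
for n in ims:cv2.imwrite(f"pics/{n}3.png",ims[n])
c=cv2.resize(ims["side"][174:254,177:257],(400,400),interpolation=2)
cv2.imwrite("pics/c3.png",np.hstack([c,cv2.resize(ims["wrist"][60:260,160:360],(400,400),interpolation=2)]))
E
```

```text
time: 6.0
ee_pos: [0.4731, 0.0213, 0.147]
tcp_rot: [179.9, 0.2, 166.5]
wrist_force: [-0.7, 0.6, 8.6]
opening: 0.0287
grasp_force: 50.6
time: 6.42
ee_pos: [0.472, 0.0213, 0.1451]
tcp_rot: [-180.0, -0.0, 166.5]
wrist_force: [0.6, 0.9, -0.1]
opening: 0.0848
grasp_force: 0.0
time: 6.75
ee_pos: [0.4734, 0.0213, 0.2502]
tcp_rot: [179.9, 0.4, 166.5]
wrist_force: [0.4, -0.1, 0.3]
opening: 0.0849
grasp_force: 0.0
[0.47300546 0.02132726 0.2476258 ] [179.93574107   0.21582947 166.50047849]
```

View pics/c3.png

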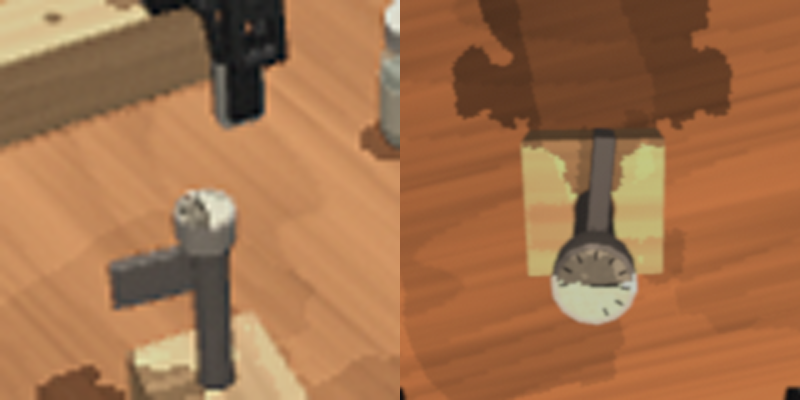

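Run:
```python
from h import *
W=dict(optics.camera_info("wrist"));W["extrinsics"]=np.load("pics/W3.npy")
w=lambda p:((p[0]+.5)/2-.5+160,(p[1]+.5)/2-.5+60)
D=onz(W,*w((194,284)),.15);A=onz(W,*w((204,138)),.129);B=onz(W,*w((197,228)),.129);print(D,A,B)
print("yaw tab",np.degrees(np.arctan2(*(B-A)[1::-1])),"yaw D-A",np.degrees(np.arctan2(*(D-A)[1::-1])),np.linalg.norm((D-A)[:2]))
a=np.radians(-17);print(proj(W,[*(D[:2]-.049*np.array([np.cos(a),np.sin(a)])),.129]),w((204,138)))
o=bot.get_obs();p=o["ee_pos"];r=np.radians(o["tcp_rot"][2]);x=np.array([np.cos(r),np.sin(r)]);y=np.array([np.sin(r),-np.cos(r)])
t=D[:2]+.038/np.linalg.norm((A-D)[:2])*(A-D)[:2]-p[:2];print("shift",t@x,t@y,p[:2]+t)
print(o["q"])
```

```text
[0.47243303 0.02187086 0.15      ] [0.42699523 0.03638564 0.129     ] [0.45885486 0.02625959 0.129     ]
yaw tab -17.631987304211236 yaw D-A -17.715709762568338 0.04769981570990072
(np.float64(261.0364422588687), np.float64(126.85585986644014)) (261.75, 128.75)
shift 0.03745786980447639 0.0035209732725878917 [0.43623506 0.03343404]
[ 2.57925395e+00 -5.77813949e+00 -1.97000873e+00  9.38999171e+01
  2.44372783e-03  1.60794540e+01]
```

```bash
python3 drive.py '0.019 0.002 0 2 0.05;0.0375 0.0035 0 4.2 0.05;0.0375 0.0035 0 4.2 0.05'
python3 drive.py '0 0 0.035 0 0.05;0 0 0.07 0 0.05;0 0 0.1 0 0.05;0 0 0.123 0 0.05;0 0 0.123 0 0.05'
python3 drive.py '0 0 0 0 0;0 0 0 0 0;0 0 0 0 0;0 0 0 0 0;0 0 0 0 0' 40
python3 drive.py '0 0 0 0 0;0 0 0 0 0'
```

```text
time: 7.2
ee_pos: [0.4341, 0.0339, 0.2443]
tcp_rot: [-180.0, -0.1, 162.2]
wrist_force: [0.1, 1.2, 0.4]
opening: 0.0511
grasp_force: 0.0
time: 7.62
ee_pos: [0.4338, 0.0331, 0.1167]
tcp_rot: [-179.8, -0.4, 162.3]
wrist_force: [-0.4, -0.0, 0.1]
opening: 0.0503
grasp_force: 0.0
time: 8.03
ee_pos: [0.4373, 0.0332, 0.124]
tcp_rot: [180.0, 0.1, 162.3]
wrist_force: [-0.5, -1.6, 6.3]
opening: 0.0075
grasp_force: 42.4
time: 8.2
ee_pos: [0.4372, 0.0332, 0.1239]
tcp_rot: [180.0, 0.2, 162.3]
wrist_force: [-1.4, -2.7, 6.5]
opening: 0.0077
grasp_force: 42.4
```

```bash
python3 drive.py '0 0 -0.008 0 0;0 0 -0.016 0 0;0 0 -0.024 0 0;0 0 -0.024 0 0;0 0 -0.024 0 0'
cat > ax.py <<'E'
import sys
from h import *
# sheath axis in side view: save crop around tool
k=sys.argv[1];optics.camera("top");o=bot.get_obs();p=o["ee_pos"];print(p,o["tcp_rot"],o["opening"],o["grasp_force"])
S,T=optics.camera_info("side"),optics.camera_info("top")
out=[]
for n,I in(("side",S),("top",T)):
    a=optics.camera(n);cv2.imwrite(f"pics/{n}{k}.png",a);u,v=map(int,proj(I,p));u0=max(u-50,0);v0=max(v-40,0);print(n,u0,v0)
    out.append(cv2.resize(a[v0:v0+100,u0:u0+100],(400,400),interpolation=2))
cv2.imwrite(f"pics/c{k}.png",np.hstack(out))
E
python3 ax.py 4
```

```text
time: 8.62
ee_pos: [0.4368, 0.0334, 0.1471]
tcp_rot: [180.0, 0.1, 162.3]
wrist_force: [-0.2, -1.8, -0.2]
opening: 0.0072
grasp_force: 41.3
[0.43666972 0.03339595 0.14663956] [1.79990734e+02 3.59128886e-02 1.62298859e+02] 0.0073306143214036685 41.336544156074524
side 152 179
top 190 195
```

View pics/c4.png

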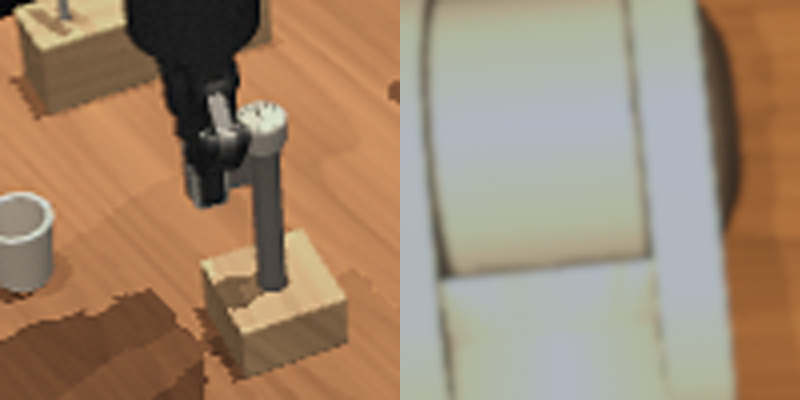

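```bash
python3 drive.py '-0.005 0 -0.002 0 0;-0.010 0 -0.004 0 0;-0.015 0 -0.0055 0 0;-0.019 0 -0.0066 0 0;-0.019 0 -0.0066 0 0'
python3 drive.py '-0.005 0 -0.001 0 0;-0.010 0 -0.002 0 0;-0.015 0 -0.0028 0 0;-0.019 0 -0.0032 0 0;-0.019 0 -0.0032 0 0'
```

```text
time: 9.18
ee_pos: [0.455, 0.0274, 0.1527]
tcp_rot: [-180.0, -0.1, 162.3]
wrist_force: [-3.0, -0.9, -0.4]
opening: 0.0071
grasp_force: 41.1
time: 9.6
ee_pos: [0.4734, 0.0216, 0.1561]
tcp_rot: [-180.0, 0.0, 162.3]
wrist_force: [-2.3, -1.8, -1.1]
opening: 0.0076
grasp_force: 41.3
```

```bash
python3 drive.py '-0.005 0 0 0 0;-0.010 0 0 0 0;-0.015 0 0 0 0;-0.0195 0 0 0 0;-0.0195 0 0 0 0'
python3 drive.py '0 0 -0.03 0 0;0 0 -0.06 0 0;0 0 -0.08 0 0;0 0 -0.08 0 0;0 0 -0.08 0 0'
python3 ax.py 5
cat > exp.py <<'E'
import numpy as np
E
python3 - <<'E'
from h import *
o=bot.get_obs();p=o["ee_pos"];a=np.radians(o["tcp_rot"][2]+180);X=np.array([np.cos(a),np.sin(a),0])
S=optics.camera_info("side");g=p-[0,0,.006];th=np.radians(30)
ax=np.cos(th)*np.array([0,0,1])+np.sin(th)*X; ex=np.cos(th)*X-np.sin(th)*np.array([0,0,1])
o0=g+.037*ex-.108*ax
for h in(0,.06,.12,.14):print(h,np.round(proj(S,o0+h*ax),1), o0+h*ax)
E
```

```text
time: 10.02
ee_pos: [0.4921, 0.0157, 0.156]
tcp_rot: [-180.0, 0.0, 162.3]
wrist_force: [-2.5, -0.9, -0.8]
opening: 0.0074
grasp_force: 41.9
time: 10.43
ee_pos: [0.4924, 0.016, 0.2371]
tcp_rot: [179.9, 0.2, 162.3]
wrist_force: [-0.3, 0.2, -2.2]
opening: 0.0073
grasp_force: 41.6
[0.49177147 0.01597531 0.23577389] [1.79975803e+02 5.98822482e-02 1.62300129e+02] 0.007428002242355809 41.63005292415619
side 174 143
top 195 169
0 [217.4 225.3] [0.47017243 0.02262524 0.11670458]
0.06 [228.6 205.9] [0.49875231 0.01350438 0.1686661 ]
0.12 [240.4 185.6] [0.52733219 0.00438351 0.22062763]
0.14 [244.5 178.7] [0.53685882 0.00134322 0.23794813]
```

View pics/c5.png

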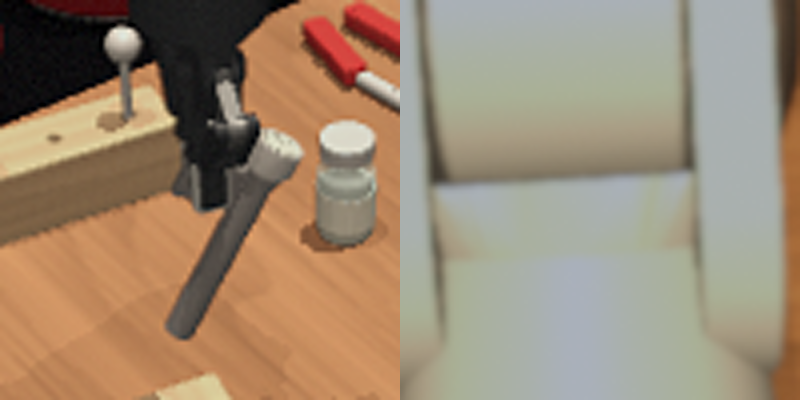

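```bash
cat > ang.py <<'E'
import sys
from h import *
from scipy.optimize import least_squares
# measure lean in sheath plane from side picture: midline of grey tube
def run(k,c0,c1,save=None):
    a=cv2.imread(f"pics/side{k}.png").astype(int);h=cv2.cvtColor(a.astype(np.uint8),cv2.COLOR_BGR2HSV)
    S=optics.camera_info("side");o=bot.get_obs();p=o["ee_pos"];y=np.radians(o["tcp_rot"][2]+180);X=np.array([np.cos(y),np.sin(y),0]);N=np.array([-X[1],X[0],0])
    m=(h[...,1]<70)&(h[...,2]<150);pts=[]
    c0,c1=np.array(c0,float),np.array(c1,float);d=(c1-c0)/np.linalg.norm(c1-c0);n=np.array([-d[1],d[0]])
    for s in np.linspace(0,1,15):
        c=c0+s*(c1-c0);t=np.arange(-9,9.01,.25)
        mm=np.array([cv2.remap(m.astype(np.float32),np.float32([[q[0]]]),np.float32([[q[1]]]),cv2.INTER_LINEAR)[0,0]>.5 for q in c+t[:,None]*n])
        tt=t[mm];tt=tt[np.abs(tt)<8];
        pts.append([*(c+tt.mean()*n),len(tt)*.25])
    pts=np.array(pts);W=[]
    for u,v,w in pts:
        O,D=ray(S,u,v);W.append(O+D*((p-O)@N)/(D@N))
    W=np.array(W);q=np.c_[(W-p)@X,(W-p)[:,2]];l=np.polyfit(q[:,1],q[:,0],1);r=q[:,0]-np.polyval(l,q[:,1])
    print("lean",np.degrees(np.arctan(l[0])),"resid mm",1e3*r.std(),"widths",pts[:,2])
if __name__=="__main__":run(sys.argv[1],*eval(sys.argv[2]))
E
python3 ang.py 5 '((221,221),(232,200))'
```

```text
lean 27.43235631843285 resid mm 0.5897476475733536 widths [6.75 6.75 6.5  6.75 6.   6.5  6.5  6.75 6.5  6.75 6.75 6.75 6.75 6.5
 7.25]
```

```bash
cat > ang.py <<'E'
import sys
from h import *
from scipy.ndimage import map_coordinates
def run(k,c0,c1):
    a=cv2.imread(f"pics/side{k}.png").astype(float);f=a[...,2]-a[...,0]   # red-blue: wood high, grey ~0
    S=optics.camera_info("side");o=bot.get_obs();p=o["ee_pos"];y=np.radians(o["tcp_rot"][2]+180);X=np.array([np.cos(y),np.sin(y),0]);N=np.array([-X[1],X[0],0])
    c0,c1=np.array(c0,float),np.array(c1,float);d=(c1-c0)/np.linalg.norm(c1-c0);n=np.array([-d[1],d[0]]);t=np.arange(-8,8.01,.1);pts=[]
    for s in np.linspace(0,1,25):
        c=c0+s*(c1-c0);q=c+t[:,None]*n;g=map_coordinates(f,[q[:,1],q[:,0]],order=1)
        i=len(t)//2;lo=g[i-15:i+15].mean();e=[]
        for sl in(slice(i,None,-1),slice(i,None)):
            gg=g[sl];tt=t[sl];hi=np.median(gg[-25:]);e.append(tt[np.argmax(gg>(lo+hi)/2)])
        pts.append([*(c+np.mean(e)*n),e[1]-e[0]])
    pts=np.array(pts);w=pts[:,2];ok=np.abs(w-np.median(w))<.7
    W=[]
    for u,v,_ in pts[ok]:
        O,D=ray(S,u,v);W.append(O+D*((p-O)@N)/(D@N))
    W=np.array(W);q=np.c_[(W-p)@X,(W-p)[:,2]];l=np.polyfit(q[:,1],q[:,0],1);r=q[:,0]-np.polyval(l,q[:,1])
    print("lean",np.degrees(np.arctan(l[0])),"resid mm",1e3*r.std(),ok.sum(),"width",np.median(w))
    # distance of axis from grasp point, should be 37 mm
    g=np.array([0,-.006]);th=np.arctan(l[0]);print("axis dist",(np.polyval(l,g[1])-g[0])*np.cos(th))
if __name__=="__main__":run(sys.argv[1],*eval(sys.argv[2]))
E
python3 ang.py 5 '((219.8,222.5),(231.5,201))';python3 ang.py 5 '((220.5,221),(229,205))';python3 ang.py 4 '((219.8,238),(218.5,222))'
```

```text
lean 27.72323603850126 resid mm 0.19582501350098244 25 width 7.799999999999972
axis dist 0.0346751594377424
lean 28.035753017363273 resid mm 0.2207716000570686 25 width 7.799999999999972
axis dist 0.03509303540874571
lean -0.5517486483462604 resid mm 0.11568931748931256 22 width 7.299999999999974
axis dist -0.02113528733124057
```

```bash
python3 drive.py '0.002 0 0.03 0 0;0.002 0 0.06 0 0;0.002 0 0.079 0 0;0.002 0 0.079 0 0'
python3 drive.py '-0.002 0 0 0 0;-0.004 0 0 0 0;-0.006 0 0 0 0;-0.006 0 0 0 0'
python3 drive.py '0 0 -0.03 0 0;0 0 -0.06 0 0;0 0 -0.08 0 0;0 0 -0.08 0 0;0 0 -0.08 0 0'
python3 ax.py 6; python3 ang.py 6 '((222,220),(233.5,199))';python3 ang.py 6 '((222.5,219.5),(231.5,203.5))'
```

```text
time: 10.92
ee_pos: [0.489, 0.0163, 0.1538]
tcp_rot: [-179.9, -0.1, 162.3]
wrist_force: [1.3, -0.8, -1.3]
opening: 0.0074
grasp_force: 44.9
time: 11.25
ee_pos: [0.4949, 0.0147, 0.1569]
tcp_rot: [-180.0, -0.1, 162.3]
wrist_force: [-2.5, 0.8, -0.9]
opening: 0.0074
grasp_force: 45.0
time: 11.67
ee_pos: [0.4958, 0.0147, 0.238]
tcp_rot: [180.0, 0.1, 162.3]
wrist_force: [-0.7, -0.4, -2.7]
opening: 0.0076
grasp_force: 44.8
[0.49526483 0.01472626 0.23672307] [1.79995037e+02 9.41406495e-03 1.62299352e+02] 0.0070841138927896985 44.796114563941956
side 176 143
top 196 167
lean 29.04516810145879 resid mm 0.22395683592115162 25 width 7.799999999999972
axis dist 0.03469690087663997
lean 28.87509898626845 resid mm 0.19715766844762497 25 width 7.799999999999972
axis dist 0.034483970932417944
```

```bash
python3 drive.py '-0.014 -0.02 0 0 0;-0.032 -0.046 0 0 0;-0.05 -0.072 0 0 0;-0.068 -0.098 0 0 0;-0.086 -0.124 0 0 0'
python3 drive.py '-0.014 -0.02 0 0 0;-0.022 -0.03 0 0 0;-0.0238 -0.0338 0 5 0;-0.0238 -0.0338 0 11 0;-0.0238 -0.0338 0 17 0'
python3 drive.py '0 0 0 6 0;0 0 0 12 0;0 0 0 18 0;0 0 0 24 0;0 0 0 30 0'
python3 drive.py '0 0 0 6 0;0 0 0 12 0;0 0 0 18 0;0 0 0 24 0;0 0 0 28.9 0'
python3 drive.py '0 0 0 0 0;0 0 0 0 0;0 0 0 0 0'
python3 ax.py 7
python3 - <<'E'
from h import *
o=bot.get_obs();p=o["ee_pos"];a=np.radians(o["tcp_rot"][2]+180);X=np.array([np.cos(a),np.sin(a),0])
S=optics.camera_info("side");g=p-[0,0,.006];th=np.radians(29.5)
ax=np.cos(th)*np.array([0,0,1])+np.sin(th)*X; ex=np.cos(th)*X-np.sin(th)*np.array([0,0,1])
o0=g+.036*ex-.108*ax
for h in(0,.06,.09,.12,.14):print(h,np.round(proj(S,o0+h*ax),1),np.round(proj(optics.camera_info("top"),o0+h*ax),1), o0+h*ax)
E
```

```text
time: 12.23
ee_pos: [0.5391, -0.1309, 0.2357]
tcp_rot: [-180.0, -0.1, 162.3]
wrist_force: [0.8, 1.3, -1.2]
opening: 0.0074
grasp_force: 44.8
time: 12.65
ee_pos: [0.5514, -0.1691, 0.2358]
tcp_rot: [-180.0, -0.1, 145.0]
wrist_force: [0.2, -0.3, -0.5]
opening: 0.007
grasp_force: 44.8
time: 13.07
ee_pos: [0.5514, -0.1684, 0.236]
tcp_rot: [-179.9, -0.1, 115.0]
wrist_force: [0.6, 0.4, -1.8]
opening: 0.0073
grasp_force: 44.8
time: 13.48
ee_pos: [0.5514, -0.1684, 0.236]
tcp_rot: [-179.9, -0.0, 86.1]
wrist_force: [-0.8, -0.0, -1.2]
opening: 0.007
grasp_force: 44.8
time: 13.73
ee_pos: [0.5516, -0.1687, 0.2366]
tcp_rot: [-180.0, -0.0, 86.6]
wrist_force: [0.9, -0.6, -1.5]
opening: 0.0075
grasp_force: 44.8
[ 0.55158864 -0.16878913  0.23675742] [-1.79969079e+02 -8.33253062e-03  8.65463269e+01] 0.007052073897146692 44.83223855495453
side 250 174
top 278 140
0 [290.3 248.8] [310.3 188.5] [ 0.553016   -0.1470577   0.11922513]
0.06 [300.2 239.5] [325.9 185.6] [ 0.5512071  -0.17654769  0.17144647]
0.09 [305.6 234.5] [334.5 184. ] [ 0.55030265 -0.19129269  0.19755714]
0.12 [311.2 229.2] [343.5 182.3] [ 0.5493982  -0.20603768  0.22366781]
0.14 [315.1 225.6] [349.9 181.1] [ 0.54879523 -0.21586767  0.24107492]
```

View pics/c7.png

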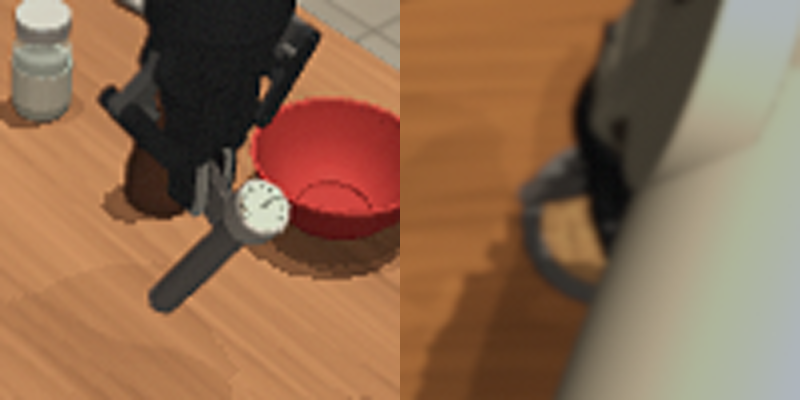

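```bash
python3 ang.py 7 '((292.5,246.5),(303,236.5))';python3 ang.py 7 '((293,246),(301,238.5))'
python3 - <<'E'
from h import *
S=optics.camera_info("side");print(proj(S,[.549,-.217,.24]))
a=cv2.imread("pics/side7.png");h=cv2.cvtColor(a,cv2.COLOR_BGR2HSV)
s=h[205:245,295:335];m=((s[...,1]<60)&(s[...,2]>170)).astype(np.uint8)
c=max(cv2.findContours(m,0,2)[0],key=cv2.contourArea);e=cv2.fitEllipse(cv2.convexHull(c));print(e[0][0]+295,e[0][1]+205,e)
O,D=ray(S,e[0][0]+295,e[0][1]+205);print("dial if z=.24",O+D*(.24-O[2])/D[2],"if x=.549",O+D*(.549-O[0])/D[0])
E
```

```text
lean 29.011565986407987 resid mm 0.10532364336533226 25 width 8.29999999999997
axis dist 0.034573619832719595
lean 29.234114454048548 resid mm 0.09773561262501691 25 width 8.29999999999997
axis dist 0.03485899433554547
(np.float64(315.56325076368125), np.float64(226.214358268842))
315.29786682128906 225.19291496276855 ((20.297866821289062, 20.192914962768555), (11.313006401062012, 13.51002311706543), 140.69383239746094)
dial if z=.24 [ 0.55074702 -0.21445887  0.24      ] if x=.549 [ 0.549      -0.21597245  0.24203639]
```

```bash
python3 drive.py '-0.0015 0 0.0012 0 0;-0.0015 0 0.0012 0 0;-0.0015 0 0.0012 0 0;-0.0015 0 0.0012 0 0;-0.0015 0 0.0012 0 0'
python3 drive.py '0 0 0 0 0;0 0 0 0 0;0 0 0 0 0;0 0 0 0 0;0 0 0 0 0'
python3 - <<'E'
from h import *
S=optics.camera_info("side");a=optics.camera("side");cv2.imwrite("pics/side8.png",a);h=cv2.cvtColor(a,cv2.COLOR_BGR2HSV)
s=h[205:245,295:335];m=((s[...,1]<60)&(s[...,2]>170)).astype(np.uint8)
c=max(cv2.findContours(m,0,2)[0],key=cv2.contourArea);e=cv2.fitEllipse(cv2.convexHull(c));print(e[0][0]+295,e[0][1]+205,bot.get_obs()["qd"])
E
python3 ang.py 8 '((292.5,247.5),(303,237.5))'
python3 -c "
from workcell import bot, optics
print(bot.job_done())"
```

```text
time: 14.3
ee_pos: [0.5516, -0.1705, 0.2359]
tcp_rot: [180.0, 0.0, 86.4]
wrist_force: [0.2, 0.1, -1.2]
opening: 0.0074
grasp_force: 44.8
time: 14.72
ee_pos: [0.5516, -0.1705, 0.2359]
tcp_rot: [180.0, 0.0, 86.4]
wrist_force: [1.2, 0.9, -1.2]
opening: 0.0075
grasp_force: 44.8
315.52366828918457 226.03177642822266 [-0.04371188  0.07002565 -0.01080024  0.05786738  0.03259218 -0.09901236]
lean 28.769572749145336 resid mm 0.07556095545233771 25 width 8.19999999999997
axis dist 0.03430951618361303
the job is handed in; nothing more can be done
None
```

Job handed in at about 14.8 s: the thermometer is fully home in the sheath and held still at the viewing spot, with the dial within about 2 mm of it and the lean measured at about 29° towards the column; no verdict was shown.

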